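Set the grind collar and load the portafilter

ROBOT

A 6-joint arm with a two-finger parallel gripper is mounted at the origin on the work surface. World frame = base frame: x ahead of the robot, y to its left, z up, the work surface at z = 0. Lengths are in mm, angles in rad, forces in N, time in s.
With the tool pointing down it reaches from about 275 to 750 mm from the base axis. Payload 10.2 kg.
Tool frame: the origin (TCP) lies midway between the tips of the shut fingers; the grasp point (between the pads) lies 19 mm behind it; y points along the fingers, z is the direction in which the jaws open and shut, and the axes are right-handed (so a half turn about y gives the same grasp; the last joint's range is limited). The gripper opens to 85 mm and grips with 20 to 120 N. Pads are 22 mm wide; open, the fingers measure 114 mm over their backs; the gripper's body (76 mm by 85 mm) begins 54 mm behind the grasp point. The pads swing forward as they close: fully open they stand 13 mm farther back than shut.
Start: joints at [1.119, 0.313, 1.498, -0, 1.331, -0.223], TCP at [119.087, 511.321, 231.294] pointing down, gripper open.
Joint ranges: [-2.94, 2.94], [-0.97, 2.17], [0.19, 2.56], [-1.23, 4.37], [0.02, 3.11], [-2.88, 2.88]. Speed limits (rad/s): [2.39, 2.39, 3.01, 3.14, 3.14, 3.14].

INTERFACE

Orientations are given as a unit quaternion [w, x, y, z].
In Python, from rig import ctrl gives the robot as it stands.
- The arm moves only by the shell command python3 -m inch 'ROWS' [OPENING] [FORCE]. ROWS is JSON, one flat list of numbers, 6 for each row, row after row: the shift along the tool's x, y, z in cm, then the turn, a rotation vector about the tool's x, y, z in rad. A call has 1 to 8 rows; each row is the pose to reach, as a shift and turn from the pose commanded when the call began, along the tool's axes at that moment; what a row does not reach only later rows make up. A row lasts 1/12 s, in which the tool goes at most 41.7 mm and 7.16 degrees, less where a joint would pass 70% of its speed; a pose out of reach is approached as far as the arm can. A call with a gripper value outside its range is refused whole. OPENING is the gripper command: -1 is fully open, 1 is shut, values between are in proportion, set as the call begins (- or left out, the last holds). The fingers move at their own pace and stop on an object; FORCE is the grip in N (left out, the last holds). Time passes only in rows, so rows that repeat a pose let the fingers close. It gives the time, the measured TCP pose, the force and the opening at its end, in the units of the state.
- ctrl.sense(): the state, without advancing time (a new reading comes with each control period).
- ctrl.capture(name): name is "side" or "top"; returns the picture (420x560x3 uint8, red, green, blue); there is no depth.
- ctrl.get_calibration(name): a dict with "fx", "fy", "cx", "cy" (pixels), "k1" (the pictures are not rectified: a ray, as slopes to the right and down, at radius r is drawn at 1 + k1 r^2 times it, then the intrinsics apply), "world_to_cam" (4x4, takes a point from world to camera coordinates). Camera axes: x right, y down, z forward; pixel columns grow to the right and rows downward; lengths in mm; the calibration is good to about 2 mm. A picture is of the moment at which its call begins. get_calibration takes no time and is no camera call.
- ctrl.finish_job(): hands the job in, once; it reports no verdict.
Trained networks look in the newest picture that a camera, given by its name, has taken for a name from the list of things; names that differ only in an ending like _2 or _b are one class to them, and where a whole thing is asked for, a point or a joint stands for the part that bears it (a point fixed in the world has none). Each returns a list of dicts, best first, with "score" (0 to 1); they miss things now and then, are a little off and sometimes report something else, mostly with a low value. They report only what shows in the picture. A call takes as long as a camera call. They do not tell look-alikes from the thing itself.
- ctrl.search_frame(thing, camera): "uv" ([column, row] in pixels, amid what is visible of it).
The state is a dict: "time_s": time; "joints": joint angles; "dq": joint speeds; "tau": joint torques, N m; "eef_pos": TCP position; "ee_rot": TCP orientation; "force": force on the tool from outside, world axes, zero at the start; "wrist_torque": the same for the moment, N m; "grip_width": opening from 0.0 (shut) to 1.0 (fully open).
Only numpy, scipy, OpenCV 4.12 (cv2) and the standard library are available. Lean on these libraries where they do the work, as an engineer would, in place of code of your own. Each camera call takes 0.05 s, during which the arm holds its last target.

TASK

First turn the ribbed, clicking grind collar on top of the coffee grinder until its tab stands right in front of the fixed pointer post, and let go of it. Then fetch the portafilter whose handle is tucked under the low cup shelf and slide it, upright and basket first, under the grinder's chute until it is fully home between the two foot rails, with the handle pointing straight out. Leave the pitcher, the glass jar and the hand mill standing where they are.

Things in the scene. Friction and masses are not known exactly. Their poses are not given: they have to be found in the camera images.
- collar_mid (a point): Centre of the grind collar, half-way up: a ribbed aluminium ring, 64 mm in diameter, 32 mm high, turning about the vertical on a fixed coffee grinder. The grinder's flat top lies 17 mm below its lower edge. The fixed barrel, 54 mm wide, sticks out 15 mm above it. Only tab and post stand in the fingers' way. A click takes 0.1 N m to overcome, far less than a firm grip gives.
- tab (a point): Outer end of the collar's only tab, 44 mm from the collar's axis, at the collar's mid height. The tab is a block 8 mm wide and 16 mm high that sticks 12 mm out of the ring and turns with it.
- index (a point): Where the tab's end must stand: just inside the fixed pointer post, 44 mm from the collar's axis, at its mid height. The post is a plain 8 mm square upright bar rising from the grinder's top to 9 mm above this point, its inner face 46 mm and its outer face 54 mm from the collar's axis. The tab passes inside it.
- collar (a joint): Turn of the collar in rad, counter-clockwise seen from above. The tab stands at the post at 0 and again at 6.283; end stops only at -1.2 and 7.48, so the shorter way is always open. It has clicks (detents) every 0.5236 from 0: let go within 0.2 of one, it is pulled in.
- seat (a point): Where the basket's centre (point filter) must end, 22 mm above the counter, under the chute. Axes: z up, +y out of the grinder's mouth (the way the handle must point), post on the +x side. The portafilter slides on the counter between two foot rails 68 mm apart, 22 mm high, from y = -32 to +57 mm, then flared to 90 mm apart at y = +78. The housing behind stops it at y = -1 mm.
- head_front (a point): Middle of the lower front edge of the grinder's head, the overhang above the seat, axes as seat. The head is 110 mm wide and 55 mm high (85 to 140 mm above the counter) and ends here, 43 mm out from the seat's axis; the chute hangs down to 64 mm. The closed housing behind the seat is 110 mm wide, 140 mm high, 118 mm long.
- filter (a point): Centre, half-way up, of the portafilter's round steel basket: open at the top, 62 mm in outer diameter, 44 mm high, wall 3 mm, flat underside. Axes: z up, +y along the handle. The portafilter weighs 0.25 to 0.45 kg; its centre of mass lies about 12 mm from here towards the handle.
- handle (a point): Point on the axis of the portafilter's black handle, 110 mm from the basket's axis, 26 mm above its underside. The handle is a level round bar 22 mm in diameter, from 45 to 154 mm from the basket's axis; between it and the basket is a 14 mm neck.
- shelf_edge (a point): Middle of the upper front edge (66 mm up) of the fixed low wooden cup shelf. Axes: z up, +y into the shelf. Board 220 mm wide, 170 deep, 12 thick, 54 mm free below it, legs at the corners, 186 mm clear between. Crockery on it up to 121 mm above the counter, 60 mm or more behind the edge. At the start the basket stands on the counter before the edge, the handle reaches under the board.
- pitcher_mid (a point): Centre, half-way up, of a loose steel milk pitcher, 74 mm wide, 85 mm high; its handle sticks out on its own +y side to 50 mm from the axis. Bystander.
- jar_mid (a point): Centre, half-way up, of a loose glass jar with a black lid, 72 mm wide, 95 mm high. Bystander.
- mill_mid (a point): Centre, half-way up, of a loose wood and steel hand mill, 53 mm wide, 98 mm high. Bystander.
Things that resemble listed ones, but are neither listed nor needed, are in the scene too. What is shaped like the part that bears filter but blue is not meant.

How it is judged (in metres and radians):
On the way, in this order (a step that is already met when the one before it is completed fails the run):
1. the collar's tab stands at the pointer post and the collar is let go (horizontal distance between tab and index below 0.006 m and contact force between the fingers and grinder below 0.3 N), for 0.3 s.
2. the portafilter is home under the chute (horizontal distance between filter and seat below 0.007 m and height (world z) of filter below 0.026 m), for 0.2 s.
At the end, for the whole second after the job is handed in: Tab end within 6 mm of the point at the post and basket centre within 7 mm of the seat, both seen from above; portafilter flat on the counter, tilt under 0.1 rad, handle within 0.15 rad of straight out; pitcher, jar and mill within 30 mm of where they stood (all of step 2 and horizontal distance between tab and index below 0.006 m and angle between filter's own z axis and vertical below 0.1 rad and angle between the y axis of filter and the y axis of seat, either way round below 0.15 rad and distance of each of pitcher_mid, jar_mid, mill_mid from where it was at the start of the episode below 0.03 m); the robot touches nothing.
It fails at once if the portafilter is tipped by more than 0.6 rad (angle between filter's own z axis and vertical above 0.6 rad).
It fails at once if the pitcher, the jar or the mill is moved by more than 30 mm (distance of any of pitcher_mid, jar_mid, mill_mid from where it was at the start of the episode above 0.03 m).
It also fails if it takes over 72 s, if anything falls off the work surface, if the arm or the gripper's body presses on something with over 40 N, if the wrist force passes 120 N, or if a joint passes its speed limit or range.

## Working session

There is one attempt and no reset: what is moved stays moved. The work goes in short steps, Python scripts to look and compute and a shell command to move; the robot and the scene stay as the last step left them, time stands still between calls to the robot, and variables do not carry over. Pictures are saved under pics/ and viewed, and the job is handed in when it is done.

```bash
ls; mkdir -p pics
python3 - <<'E'
from rig import ctrl
import cv2,json
for n in("top","side"):
    im=ctrl.capture(n); cv2.imwrite(f"pics/{n}0.png",im[:,:,::-1])
    c=ctrl.get_calibration(n); print(n,{k:(v if not hasattr(v,'tolist') else v.tolist()) for k,v in c.items()})
    for t in["collar","tab","index","seat","head_front","filter","handle","shelf_edge","pitcher_mid","jar_mid","mill_mid"]:
        try: print(t,[( [round(x) for x in d["uv"]],round(d["score"],2)) for d in ctrl.search_frame(t,n)])
        except Exception as e: print(t,e)
print(ctrl.sense())
E
```

```text
pics
top {'fx': 500.95514282970254, 'fy': 500.95514282970254, 'cx': 278.82668674970216, 'cy': 210.8744256150728, 'k1': -0.10509307536772647, 'world_to_cam': [[-0.009593463901867173, -0.9999511316104285, -0.002387434059295834, 223.976101845097], [-0.9734665926210204, 0.00988520427232689, -0.22861556330948843, 577.1103068419704], [0.22862799150844126, 0.00013087214479548222, -0.9735138542266863, 1327.127916384225], [0.0, 0.0, 0.0, 1.0]]}
collar [([423, 233], 0.73), ([441, 234], 0.32)]
tab [([424, 235], 0.82)]
index [([436, 236], 0.69)]
seat [([442, 234], 0.93)]
head_front [([437, 233], 0.6), ([238, 237], 0.5)]
filter [([256, 291], 0.84), ([110, 250], 0.8), ([238, 240], 0.58)]
handle [([110, 252], 0.95), ([257, 294], 0.66), ([237, 234], 0.64), ([439, 235], 0.25)]
shelf_edge [([185, 223], 0.6)]
pitcher_mid [([368, 180], 0.63), ([368, 291], 0.24)]
jar_mid [([297, 165], 0.65)]
mill_mid [([368, 289], 0.65)]
side {'fx': 513.6038685118403, 'fy': 513.6038685118403, 'cx': 281.8360822934415, 'cy': 209.93930834292317, 'k1': -0.1729272717759123, 'world_to_cam': [[0.8254910586748967, -0.56401155208
[... 613 characters left out ...]
 324], 0.39)]
mill_mid [([276, 324], 0.68)]
{'time_s': 1.2, 'joints': array([ 1.11860465e+00,  3.12907733e-01,  1.49767705e+00, -2.13620287e-05,
        1.33100820e+00, -2.23402728e-01]), 'dq': array([ 0.00104828,  0.00092451, -0.00051544, -0.00219395,  0.00061138,
       -0.00118337]), 'tau': array([-1.51676781e-03, -4.12175667e+01, -2.59906769e+01, -3.18087714e-04,
        3.91624399e-04,  1.49417281e-05]), 'eef_pos': array([119.09275692, 511.32575691, 231.2988648 ]), 'ee_rot': array([-0.70248285,  0.70248794, -0.08070414,  0.0807179 ]), 'force': array([-0.44968882, -0.86210123, -0.32963193]), 'wrist_torque': array([ 0.00067725,  0.03415234, -0.00990246]), 'grip_width': 0.9992396772681382}
```

View pics/top0.png

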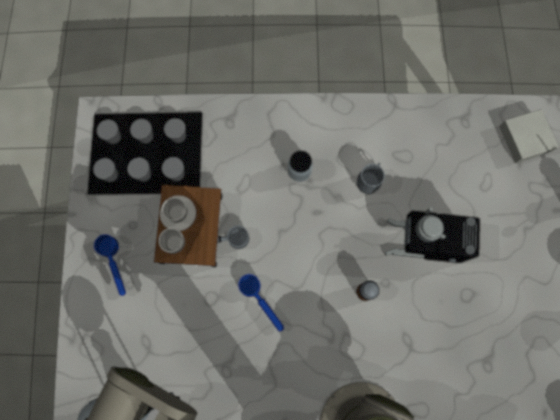

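View pics/side0.png

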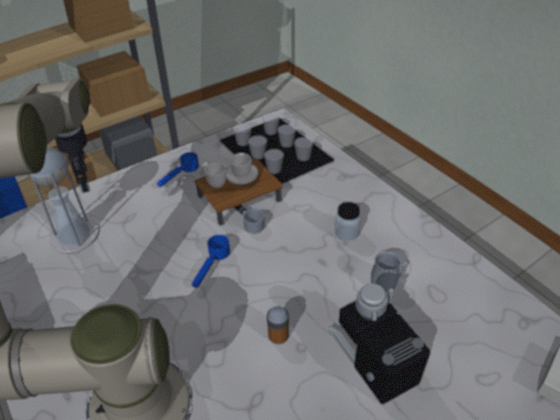

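Top view: steel basket at (238,237) in front of the wooden shelf (the one meant; two blue look-alikes at (107,245) and (250,286)). Grinder at (440,236), rails pointing left. Enlarging both.

```bash
cat > h.py <<'E'
import numpy as np,cv2
from rig import ctrl
class Cam:
    def __init__(s,n):
        c=ctrl.get_calibration(n);s.c=c;s.T=np.array(c["world_to_cam"]);s.R=s.T[:3,:3];s.t=s.T[:3,3]
        s.K=np.array([[c["fx"],0,c["cx"]],[0,c["fy"],c["cy"]],[0,0,1]]);s.d=np.array([c["k1"],0,0,0],float)
        s.o=-s.R.T@s.t
    def proj(s,P):
        P=np.atleast_2d(np.array(P,float));return cv2.projectPoints(P,cv2.Rodrigues(s.R)[0],s.t,s.K,s.d)[0][:,0]
    def ray(s,uv):
        p=cv2.undistortPoints(np.array([[uv]],float),s.K,s.d)[0,0];v=s.R.T@np.array([p[0],p[1],1]);return v/np.linalg.norm(v)
    def atz(s,uv,z):
        v=s.ray(uv);return s.o+v*(z-s.o[2])/v[2]
def tri(a,ua,b,ub):
    va,vb=a.ray(ua),b.ray(ub);A=np.stack([va,-vb],1);k=np.linalg.lstsq(A,b.o-a.o,rcond=None)[0]
    p,q=a.o+va*k[0],b.o+vb*k[1];return (p+q)/2,np.linalg.norm(p-q)
def crop(src,dst,x,y,w,h,s):
    im=cv2.imread(src)[y:y+h,x:x+w];cv2.imwrite(dst,cv2.resize(im,None,fx=s,fy=s,interpolation=cv2.INTER_CUBIC))
E
python3 - <<'E'
from h import *
t,s=Cam("top"),Cam("side")
crop("pics/top0.png","pics/c1.png",380,195,110,80,7)
crop("pics/side0.png","pics/c2.png",310,265,130,145,4)
crop("pics/top0.png","pics/c3.png",200,205,80,60,8)
crop("pics/side0.png","pics/c4.png",185,150,110,100,6)
for n,a,b in[("collar",(430,228),(372,300)),("pitcher",(368,180),(387,269)),("jar",(299,165),(348,220)),("mill",(368,290),(277,324)),("filter",(238,237),(254,220))]: print(n,tri(t,a,s,b))
E
```

```text
collar (array([ 505.13471939, -168.43669281,  178.61149316]), np.float64(2.046666891416665))
pitcher (array([679.05651225, -42.50771675,  46.14631674]), np.float64(13.26289593550092))
jar (array([720.6559803 , 158.08186785,  47.98309523]), np.float64(2.9503404800261652))
mill (array([357.95506125, -23.12923415,  48.35691468]), np.float64(2.0215680080026392))
filter (array([514.7666825 , 334.36618763,  26.93506839]), np.float64(1.9421400950259413))
```

View pics/c1.png

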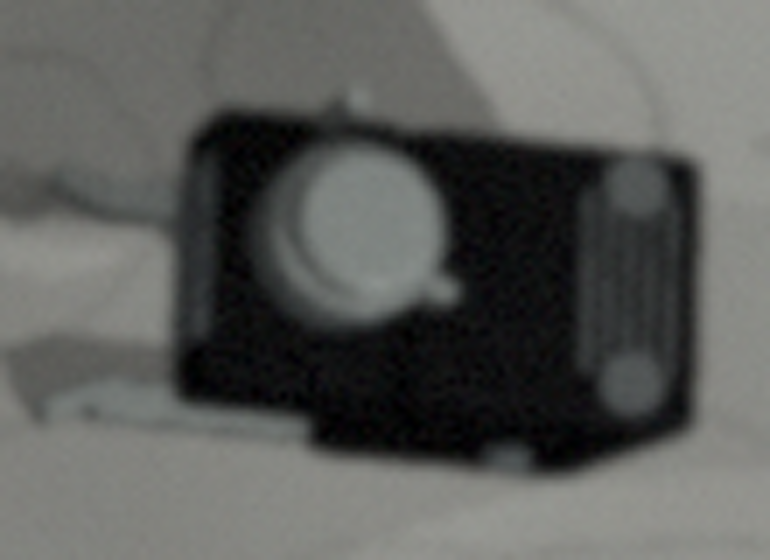

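View pics/c2.png

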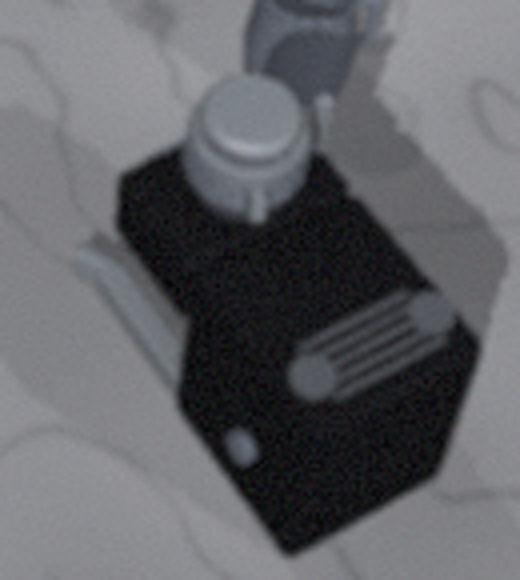

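View pics/c3.png

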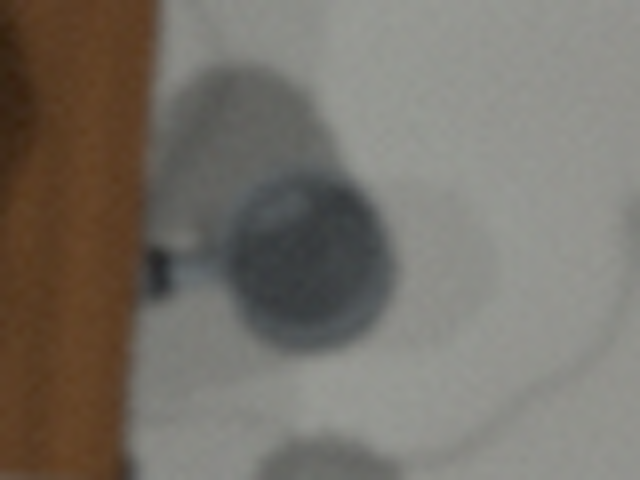

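View pics/c4.png

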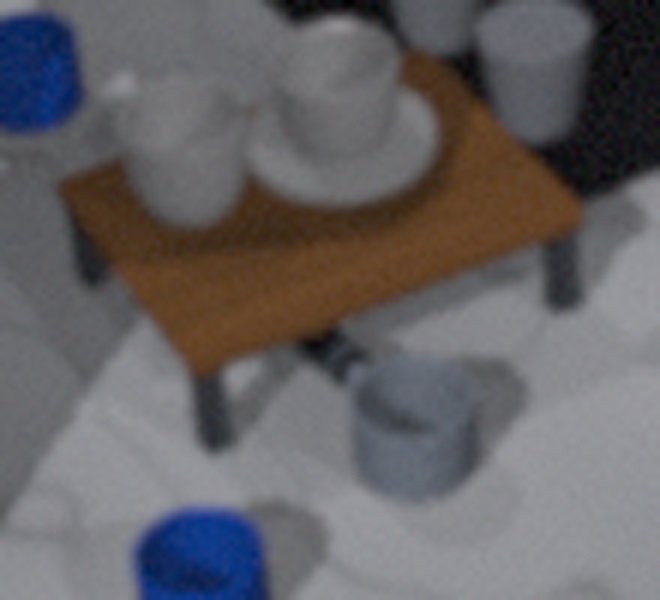

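Run:
```python
from h import *
np.set_printoptions(precision=1,suppress=True)
t,s=Cam("top"),Cam("side")
T=lambda x,y:(380+x/7,195+y/7)
S=lambda x,y:(310+x/4,265+y/4)
print("cams",t.o,s.o)
print("barrel",t.atz(T(374,220),204),s.atz(S(254,118),204))
print("post",t.atz(T(357,92),182),s.atz(S(325,98),182))
print("tab",t.atz(T(445,290),177),s.atz(S(258,205),175), tri(t,T(445,290),s,S(258,205)))
print("top corners rearnear",t.atz(T(692,428),140),"rearfar",t.atz(T(700,155),140))
print("side FL",s.atz(S(120,180),140),"FR?",s.atz(S(318,155),140),"rearR",s.atz(S(478,340),140),"rearL",s.atz(S(290,555),0))
print("rail near end top z22",t.atz(T(50,400),22),s.atz(S(85,252),22),"rail far end",t.atz(T(60,180),22))
T2=lambda x,y:(200+x/8,205+y/8)
S2=lambda x,y:(185+x/6,150+y/6)
print("rim",t.atz(T2(310,258),44),s.atz(S2(415,400),44),"neck",t.atz(T2(160,270),26),s.atz(S2(345,350),26))
print("shelf front edge ends",t.atz(T2(160,0),66),t.atz(T2(130,440),66),s.atz(S2(195,365),66),s.atz(S2(580,210),66))
```

```text
cams [ 260.5  218.1 1424.4] [ -19.4 -631.4 1041.7]
barrel [ 503.1 -169.1  204. ] [ 502.9 -173.2  204. ]
post [ 555.6 -173.6  182. ] [ 556.9 -173.5  182. ]
tab [ 482.1 -202.1  177. ] [ 484.2 -202.1  175. ] (array([ 482.8, -202.6,  176.3]), np.float64(1.198507344125453))
top corners rearnear [ 434.9 -305.3  140. ] rearfar [ 539.5 -318.7  140. ]
side FL [ 454.8 -127.8  140. ] FR? [ 554.1 -178.9  140. ] rearR [ 539.  -317.5  140. ] rearL [ 442.4 -306.1    0. ]
rail near end top z22 [466.6 -87.7  22. ] [466.1 -91.6  22. ] rail far end [557.6 -97.   22. ]
rim [510.  331.2  44. ] [514.7 329.7  44. ] neck [509.4 385.9  26. ] [515.5 398.9  26. ]
shelf front edge ends [598.1 382.7  66. ] [443.5 390.5  66. ] [430.2 391.2  66. ] [646.1 380.5  66. ]
```

```bash
cat > ov.py <<'E'
from h import *
def wire(seat,yaw,collar,tabang=None):
    c,s=np.cos(yaw),np.sin(yaw);R=np.array([[c,-s],[s,c]])
    W=lambda x,y,z:np.r_[np.array(seat[:2])+R@[x,y],z]
    C=lambda x,y,z:np.r_[np.array(collar[:2])+R@[x,y],z]
    L=[]
    for z in(85,140): L.append([W(-55,-32,z),W(-55,43,z),W(55,43,z),W(55,-32,z)])
    L.append([W(-55,43,85),W(-55,43,140)]);L.append([W(55,43,85),W(55,43,140)])
    for z in(0,140): L.append([W(-55,-32,z),W(55,-32,z),W(55,-150,z),W(-55,-150,z),W(-55,-32,z)])
    for x,y in((-55,-32),(55,-150),(-55,-150)): L.append([W(x,y,0),W(x,y,140)])
    for sg in(-1,1): L.append([W(sg*34,-32,22),W(sg*34,57,22),W(sg*45,78,22)])
    a=np.linspace(0,2*np.pi,40)
    L.append([C(27*np.cos(q),27*np.sin(q),204) for q in a])
    L.append([C(32*np.cos(q),32*np.sin(q),189) for q in a])
    L.append([C(32*np.cos(q),32*np.sin(q),157) for q in a])
    L.append([C(46,-4,182),C(54,-4,182),C(54,4,182),C(46,4,182),C(46,-4,182)])
    L.append([C(50,0,182),C(50,0,140)])
    if tabang is not None:
        d=np.array([np.cos(tabang),np.sin(tabang)]);n=np.array([-d[1],d[0]])
        L.append([C(*(d*r+n*w),181) for r,w in((32,-4),(44,-4),(44,4),(32,4))])
    return L
def draw(src,dst,cam,L,x,y,w,h,k):
    im=cv2.imread(src)[y:y+h,x:x+w];im=cv2.resize(im,None,fx=k,fy=k,interpolation=cv2.INTER_CUBIC)
    im=cv2.convertScaleAbs(im,alpha=1.6)
    for l in L:
        p=((cam.proj(l)-[x,y]+0.5)*k).astype(np.int32);cv2.polylines(im,[p],False,(0,255,0),1)
    cv2.imwrite(dst,im)
E
cat > fit.py <<'E'
from ov import *
from scipy.optimize import least_squares
t,s=Cam("top"),Cam("side")
T=lambda x,y:np.array((380+x/7,195+y/7))-.5+.07
S=lambda x,y:np.array((310+x/4,265+y/4))-.5+.12
def res(p):
    sx,sy,yaw,cx,cy=p[:5];R=np.array([[np.cos(yaw),-np.sin(yaw)],[np.sin(yaw),np.cos(yaw)]])
    W=lambda x,y,z:np.r_[np.array([sx,sy])+R@[x,y],z];C=lambda x,y,z:np.r_[np.array([cx,cy])+R@[x,y],z]
    o=[]
    for cam,uv,P in[(t,T(374,220),C(0,0,204)),(s,S(254,118),C(0,0,204)),(t,T(357,92),C(50,0,182)),(s,S(325,98),C(50,0,182)),
      (t,T(692,428),W(-55,-150,140)),(t,T(700,155),W(55,-150,140)),(s,S(120,180),W(-55,43,140)),(s,S(478,340),W(55,-150,140)),(s,S(290,555),W(-55,-150,0))]:
        o+=list(cam.proj(P)[0]-uv)
    return o
r=least_squares(res,[505,-176,-.1,503,-171],loss="soft_l1");print(r.x.round(3),np.round(r.fun,1))
sx,sy,yaw,cx,cy=r.x
L=wire((sx,sy),yaw,(cx,cy),np.arctan2(-31,-20)-yaw)
draw("pics/top0.png","pics/o1.png",t,L,380,195,110,80,7)
draw("pics/side0.png","pics/o2.png",s,L,310,265,130,145,4)
E
python3 fit.py
```

```text
[ 5.06581e+02 -1.63757e+02 -1.10000e-01  5.05752e+02 -1.68234e+02] [ 0.  -0.6 -0.2 -1.8  0.5  0.5 -0.1  0.7  1.   0.2  0.3 -1.5 -2.6 -3.8
  2.8 -0.6 -1.8  2.3]
```

View pics/o1.png

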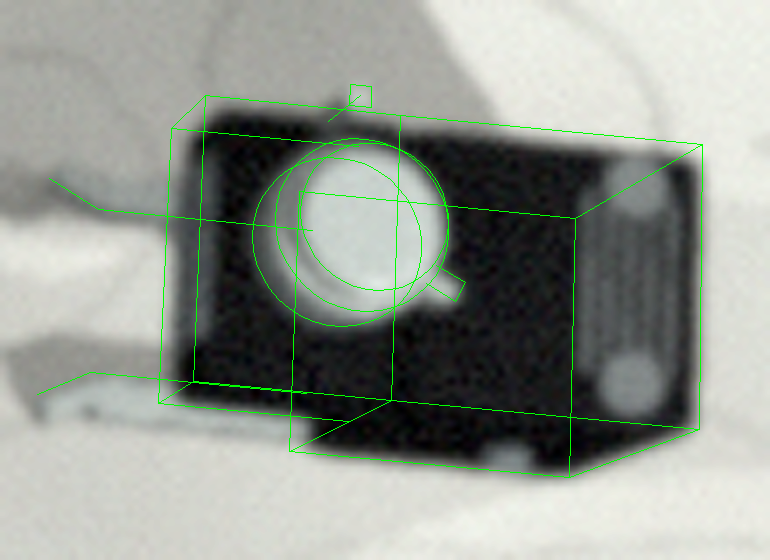

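View pics/o2.png

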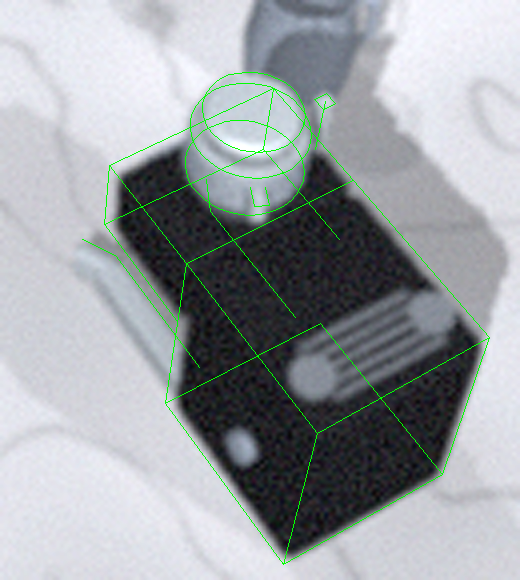

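```bash
cat > sil.py <<'E'
from ov import *
from scipy.optimize import minimize
t,s=Cam("top"),Cam("side")
K=8
def boxes(p):
    sx,sy,yaw=p[:3];R=np.array([[np.cos(yaw),-np.sin(yaw)],[np.sin(yaw),np.cos(yaw)]])
    f=lambda x0,x1,y0,y1,z0,z1:[np.r_[np.array([sx,sy])+R@[x,y],z] for x in(x0,x1) for y in(y0,y1) for z in(z0,z1)]
    return [f(-55,55,-150,-32,0,140),f(-55,55,-40,43,85,140)]
def mask(cam,p,x,y,w,h):
    m=np.zeros((h*K,w*K),np.float32)
    for b in boxes(p):
        q=cv2.convexHull(((cam.proj(b)-[x,y]+.5)*K*16).astype(np.int32));cv2.fillConvexPoly(m,q,1.,shift=4)
    return cv2.GaussianBlur(cv2.resize(m,(w,h),interpolation=cv2.INTER_AREA),(0,0),.8)
def run(name,cam,box,use):
    x,y,w,h=box;im=cv2.imread(f"pics/{name}0.png",0)[y:y+h,x:x+w].astype(np.float32)
    d=np.clip((100-im)/(100-15),0,1)
    return d
bt=(380,195,120,85);bs=(315,280,130,130)
dt=run("top",t,bt,0);ds=run("side",s,bs,0)
def band(cam,p,b):
    m=mask(cam,p,*b);e=cv2.dilate(m,np.ones((9,9)))-cv2.erode(m,np.ones((9,9)));return e
def cost(p,cams):
    c=0
    for cam,d,b in cams:
        m=mask(cam,p,*b);df=np.abs(m-d);c+=np.sum(np.minimum(df,.8))
    return c
for nm,cams in(("top",[(t,dt,bt)]),("side",[(s,ds,bs)]),("both",[(t,dt,bt),(s,ds,bs)])):
    best=None
    for p0 in([506,-165,-.1],[503,-172,-.1]):
        r=minimize(lambda q:cost([q[0]*10,q[1]*10,q[2]*.1],cams),[p0[0]/10,p0[1]/10,p0[2]*10],method="Nelder-Mead",options=dict(initial_simplex=[[p0[0]/10,p0[1]/10,p0[2]*10],[p0[0]/10+.6,p0[1]/10,p0[2]*10],[p0[0]/10,p0[1]/10+.6,p0[2]*10],[p0[0]/10,p0[1]/10,p0[2]*10+.5]]))
        if best is None or r.fun<best.fun:best=r
    p=[best.x[0]*10,best.x[1]*10,best.x[2]*.1];print(nm,np.round(p,3),best.fun)
L=wire(p[:2],p[2],(504,-171))
draw("pics/top0.png","pics/o3.png",t,L,380,195,110,80,7)
draw("pics/side0.png","pics/o4.png",s,L,310,265,130,145,4)
E
python3 sil.py; python3 -c "
import cv2,numpy as np
a=cv2.imread('pics/o3.png');b=cv2.imread('pics/o4.png')
h=560;b=cv2.resize(b,None,fx=.8,fy=.8);a=cv2.resize(a,None,fx=.5,fy=.5)
c=np.zeros((470,800,3),np.uint8);c[:a.shape[0],:a.shape[1]]=a;c[:b.shape[0],384:384+b.shape[1]]=b[:470];cv2.imwrite('pics/o5.png',c)"
```

```text
top [ 5.03323e+02 -1.62636e+02 -6.40000e-02] 1158.940673828125
side [ 5.08902e+02 -1.62933e+02 -1.68000e-01] 1956.296875
both [ 5.05623e+02 -1.61629e+02 -1.16000e-01] 3165.33349609375
```

View pics/o5.png

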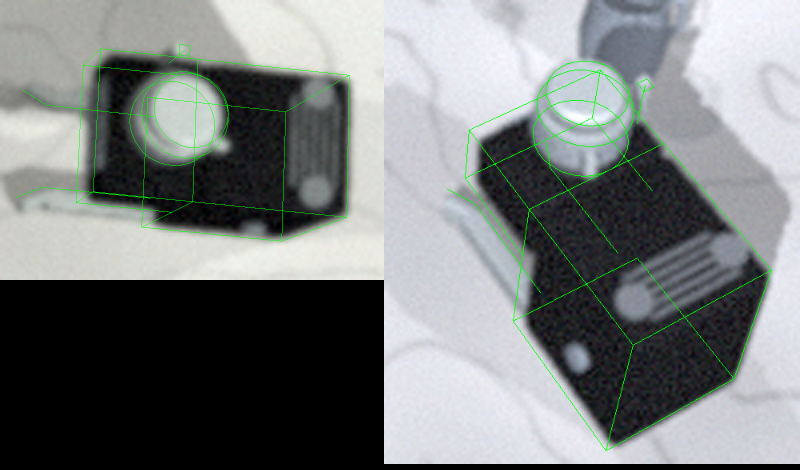

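```bash
sed -e 's/sx,sy,yaw=p\[:3\]/sx,sy,yaw,re,fr,hw=p/; s/f(-55,55,-150,-32,0,140)/f(-hw,hw,-re,-fr,0,140)/; s/f(-55,55,-40,43,85,140)/f(-hw,hw,-40,43,85,140)/' sil.py > sil2.py
python3 - <<'E'
s=open('sil2.py').read()
i=s.index('for nm,cams');j=s.index('L=wire')
s=s[:i]+'''
sc=np.array([10,10,.1,10,10,5.])
for nm,cams in(("top",[(t,dt,bt)]),("side",[(s,ds,bs)]),("both",[(t,dt,bt),(s,ds,bs)])):
    p0=np.array([505,-168,-.1,145,32,54.])/sc
    r=minimize(lambda q:cost(q*sc,cams),p0,method="Powell",options=dict(maxiter=40,xtol=1e-3))
    r=minimize(lambda q:cost(q*sc,cams),r.x,method="Nelder-Mead",options=dict(maxiter=1500,initial_simplex=np.vstack([r.x]+[r.x+.4*e for e in np.eye(6)])))
    p=r.x*sc;print(nm,np.round(p,3),r.fun)
'''+s[j:]
open('sil2.py','w').write(s)
E
python3 sil2.py; python3 -c "
import cv2,numpy as np
a=cv2.imread('pics/o3.png');b=cv2.imread('pics/o4.png')
b=cv2.resize(b,None,fx=.8,fy=.8);a=cv2.resize(a,None,fx=.5,fy=.5)
c=np.zeros((470,800,3),np.uint8);c[:a.shape[0],:a.shape[1]]=a;c[:b.shape[0],384:384+b.shape[1]]=b[:470];cv2.imwrite('pics/o6.png',c)"
```

```text
top [ 5.04748e+02 -1.70034e+02 -1.23000e-01  1.40169e+02  3.41820e+01
  5.08420e+01] 882.8070068359375
side [ 5.04758e+02 -1.74274e+02 -1.05000e-01  1.37800e+02  2.53390e+01
  4.98610e+01] 1448.3778076171875
both [ 5.05248e+02 -1.70511e+02 -1.16000e-01  1.40956e+02  3.06860e+01
  5.05240e+01] 2411.802001953125
```

View pics/o6.png

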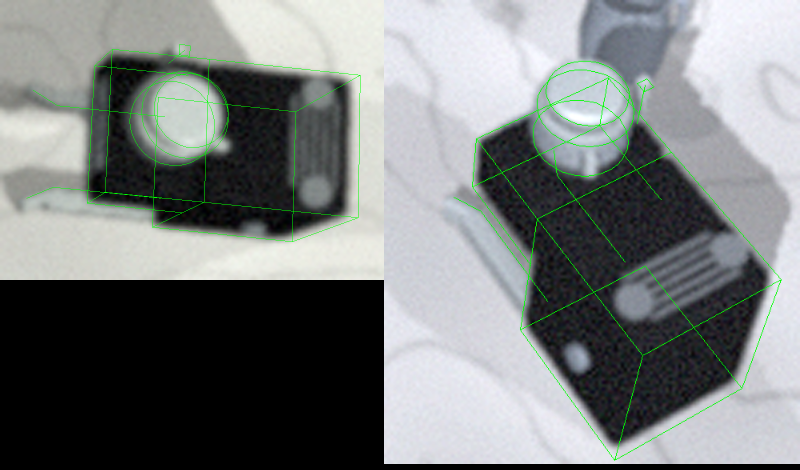

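```bash
cat > plan.py <<'E'
import sys,numpy as np
from rig import ctrl
from scipy.spatial.transform import Rotation as Ro
def rot(q): return Ro.from_quat([q[1],q[2],q[3],q[0]])
def plan(x,y,z,al=None):
    st=ctrl.sense();R=rot(st["ee_rot"]);M=R.as_matrix()
    d=M.T@(np.array([x,y,z])-st["eef_pos"])/10
    a0=np.degrees(np.arctan2(M[1,2],M[0,2]))
    if al is None: al=a0
    a=np.radians(al);zt=np.array([np.cos(a),np.sin(a),0]);yt=np.array([0,0,-1.]);xt=np.cross(yt,zt)
    G=Ro.from_matrix(np.stack([xt,yt,zt],1))
    print("pos",st["eef_pos"].round(1),"jaw",a0.round(1),"tilt",np.degrees(np.arccos(-M[2,1])).round(2),"j",st["joints"].round(2),"t",st["time_s"],"F",st["force"].round(1),"grip",round(st["grip_width"],3))
    print("shift cm",d.round(2),"rotvec",(R.inv()*G).as_rotvec().round(3))
if __name__=="__main__": plan(*map(float,sys.argv[1:]))
E
python3 plan.py 505 -169 265 18.4; python3 plan.py 505 -169 265 -161.6
```

```text
pos [119.1 511.3 231.3] jaw 76.9 tilt 0.0 j [ 1.12  0.31  1.5  -0.    1.33 -0.22] t 1.2 F [-0.4 -0.9 -0.3] grip 0.999
shift cm [ 53.01  -3.37 -57.51] rotvec [-0.     1.021  0.   ]
pos [119.1 511.3 231.3] jaw 76.9 tilt 0.0 j [ 1.12  0.31  1.5  -0.    1.33 -0.22] t 1.2 F [-0.4 -0.9 -0.3] grip 0.999
shift cm [ 53.01  -3.37 -57.51] rotvec [ 0.    -2.121  0.   ]
```

```bash
python3 -m inch '[53,-3.4,-57.5,0,1.02,0, 53,-3.4,-57.5,0,1.02,0, 53,-3.4,-57.5,0,1.02,0, 53,-3.4,-57.5,0,1.02,0, 53,-3.4,-57.5,0,1.02,0, 53,-3.4,-57.5,0,1.02,0, 53,-3.4,-57.5,0,1.02,0, 53,-3.4,-57.5,0,1.02,0]' -1 40; python3 plan.py 505 -169 265 18.4
```

```text
time_s: 1.87
eef_pos: [283.7, 219.9, 246.1]
ee_rot: [0.577, -0.576, 0.409, -0.409]
force: [1.8, 0.5, 0.5]
grip_width: 1.001
pos [283.7 219.9 246.1] jaw 19.3 tilt 0.06 j [ 0.33 -0.08  1.91  0.    1.32 -0.01] t 1.8667 F [1.8 0.5 0.5] grip 1.001
shift cm [44.01 -1.88  8.05] rotvec [-0.001  0.015 -0.   ]
```

```bash
python3 -m inch '[44,-1.9,8,0,0.015,0, 44,-1.9,8,0,0.015,0, 44,-1.9,8,0,0.015,0, 44,-1.9,8,0,0.015,0, 44,-1.9,8,0,0.015,0, 44,-1.9,8,0,0.015,0, 44,-1.9,8,0,0.015,0, 44,-1.9,8,0,0.015,0]' -1 40; python3 plan.py 505 -169 265 18.4
```

```text
time_s: 2.53
eef_pos: [450.0, -69.3, 260.1]
ee_rot: [0.575, -0.575, 0.412, -0.412]
force: [0.6, 0.4, 0.3]
grip_width: 1.003
pos [450.  -69.3 260.1] jaw 18.7 tilt 0.03 j [-0.41  0.14  1.64  0.    1.36 -0.74] t 2.5333 F [0.6 0.4 0.3] grip 1.003
shift cm [11.21 -0.48  2.02] rotvec [-0.     0.005  0.   ]
```

```bash
python3 -m inch '[11.2,-0.5,2,0,0,0, 11.2,-0.5,2,0,0,0, 11.2,-0.5,2,0,0,0, 11.2,-0.5,2,0,0,0, 11.2,-0.5,2,0,0,0]' -1 40; python3 plan.py 505 -169 155 18.4
python3 - <<'E'
from h import *
for n in("top","side"): cv2.imwrite(f"pics/{n}1.png",ctrl.capture(n)[:,:,::-1])
crop("pics/side1.png","pics/c5.png",290,180,150,200,3)
crop("pics/top1.png","pics/c6.png",370,175,120,100,6)
E
```

```text
time_s: 2.95
eef_pos: [504.4, -167.7, 264.2]
ee_rot: [-0.574, 0.574, -0.413, 0.412]
force: [-0.5, 1.0, 0.4]
grip_width: 1.002
pos [ 504.4 -167.7  264.2] jaw 18.6 tilt 0.07 j [-0.54  0.31  1.42  0.    1.42 -0.87] t 2.95 F [-0.5  1.   0.4] grip 1.002
shift cm [ 0.16 10.92  0.02] rotvec [ 0.001  0.004 -0.001]
```

View pics/c5.png

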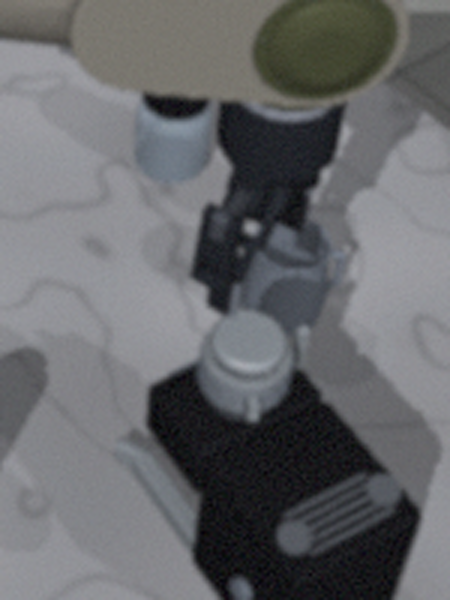

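View pics/c6.png

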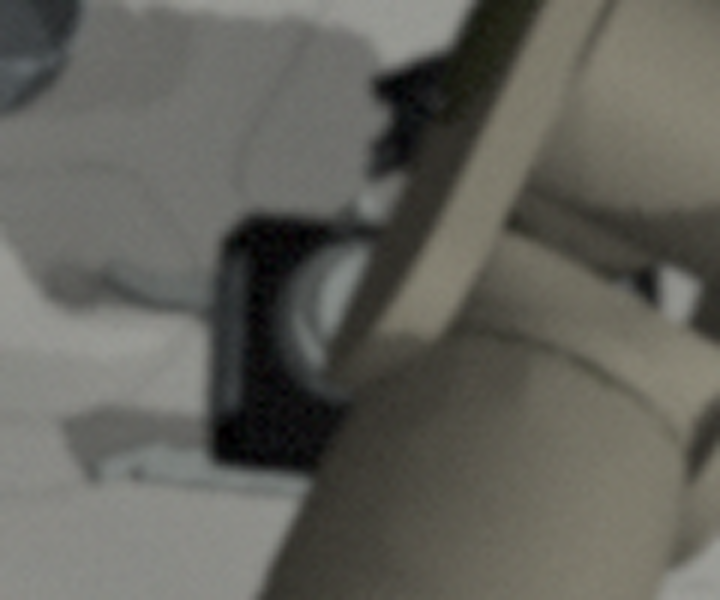

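Run:
```python
from h import *
s=Cam("side")
a=np.radians(18.6);d=np.array([np.cos(a),np.sin(a),0]);c=np.array([504.4,-167.7,277])
for k in(-57,-42.5,0,42.5,57):
    u=s.proj(c+d*k)[0];print(k,((u-[290,180])*3).round())
crop("pics/side1.png","pics/c7.png",345,230,70,80,8)
```

```text
-57 [214. 322.]
-42.5 [226. 308.]
0 [258. 268.]
42.5 [289. 229.]
57 [299. 217.]
```

View pics/c7.png

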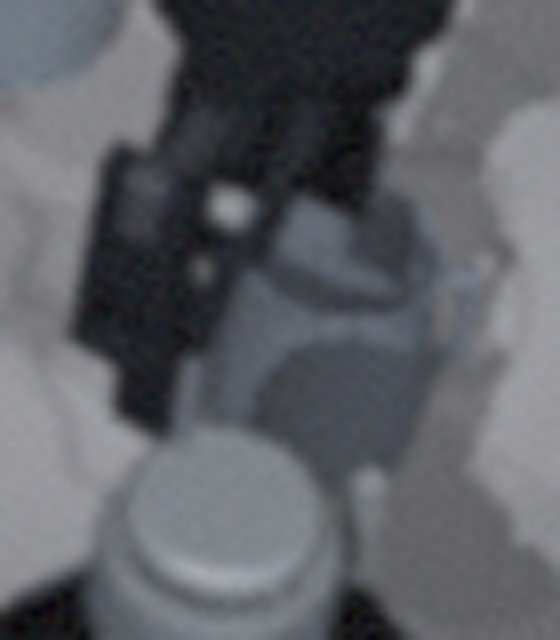

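```bash
python3 -m inch '[0.1,4,0,0,0,0, 0.15,8,0,0,0,0, 0.15,10.8,0,0,0,0, 0.15,10.8,0,0,0,0, 0.15,10.8,0,0,0,0]' -1 40; python3 -m inch '[0,0,0,0,0,0, 0,0,0,0,0,0, 0,0,0,0,0,0, 0,0,0,0,0,0, 0,0,0,0,0,0, 0,0,0,0,0,0, 0,0,0,0,0,0]' 1 40;  python3 plan.py 505 -169 155 78.4
```

```text
time_s: 3.47
eef_pos: [504.5, -167.2, 157.4]
ee_rot: [-0.575, 0.575, -0.412, 0.411]
force: [-0.1, 0.9, 2.1]
grip_width: 0.999
time_s: 4.05
eef_pos: [506.5, -168.1, 159.9]
ee_rot: [0.575, -0.574, 0.41, -0.414]
force: [3.3, 2.4, 5.5]
grip_width: 0.74
pos [ 506.5 -168.1  159.9] jaw 18.7 tilt 0.38 j [-0.54  0.39  1.58  0.    1.16 -0.87] t 4.05 F [3.3 2.4 5.5] grip 0.74
shift cm [ 0.03  0.49 -0.17] rotvec [-0.003 -1.041  0.006]
```

```bash
python3 -m inch '[0,0,0.1,0,-0.125,0, 0,0,0.15,0,-0.25,0, 0,0,0.15,0,-0.375,0, 0,0,0.15,0,-0.5,0, 0,0,0.15,0,-0.625,0, 0,0,0.15,0,-0.75,0, 0,0,0.15,0,-0.875,0, 0,0,0.15,0,-1.0,0]' 1 40; python3 -m inch '[0,0,0,0,-0.047,0, 0,0,0,0,-0.047,0, 0,0,0,0,-0.047,0]' 1 40; python3 plan.py 506 -168 155 53.4
```

```text
time_s: 4.72
eef_pos: [506.8, -167.8, 159.9]
ee_rot: [-0.702, 0.703, -0.083, 0.085]
force: [-5.6, 1.0, 9.2]
grip_width: 0.736
time_s: 4.97
eef_pos: [506.8, -167.8, 159.9]
ee_rot: [-0.703, 0.704, -0.068, 0.071]
force: [-5.1, 1.2, 10.0]
grip_width: 0.738
pos [ 506.8 -167.8  159.9] jaw 78.7 tilt 0.2 j [-0.54  0.4   1.58  0.    1.17 -1.91] t 4.9667 F [-5.1  1.2 10. ] grip 0.738
shift cm [-0.07  0.49 -0.03] rotvec [0.    0.442 0.003]
```

```bash
python3 -m inch '[0,0,0,0,0,0, 0,0,0,0,0,0, 0,0,0,0,0,0, 0,0,0,0,0,0, 0,0,0,0,0,0, 0,0,0,0,0,0]' -1 40; python3 plan.py 506 -168 155 53.4
python3 - <<'E'
from h import *
for n in("side",): cv2.imwrite(f"pics/{n}2.png",ctrl.capture(n)[:,:,::-1])
crop("pics/side2.png","pics/c8.png",330,220,100,100,6)
E
```

```text
time_s: 5.47
eef_pos: [506.3, -167.7, 157.0]
ee_rot: [-0.704, 0.704, -0.069, 0.07]
force: [-0.3, -0.3, 0.4]
grip_width: 0.999
pos [ 506.3 -167.7  157. ] jaw 78.7 tilt 0.01 j [-0.54  0.4   1.58  0.    1.16 -1.91] t 5.4667 F [-0.3 -0.3  0.4] grip 0.999
shift cm [-0.02  0.2  -0.04] rotvec [-0.     0.442  0.   ]
```

View pics/c8.png

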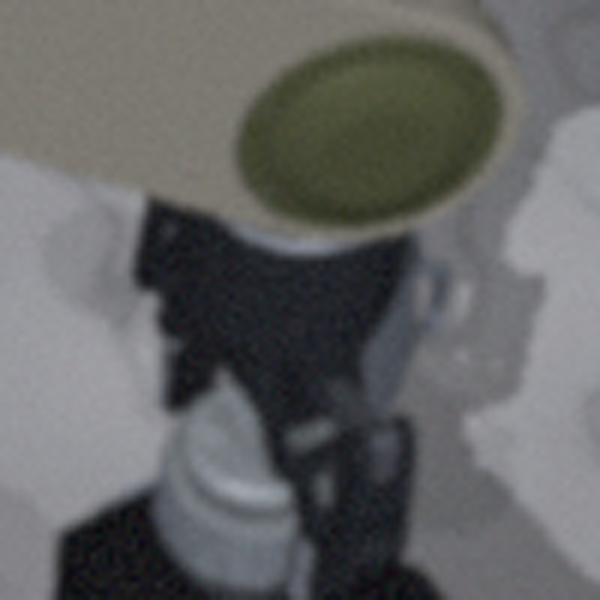

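```bash
python3 -m inch '[0,0.2,0,0,0.12,0, 0,0.2,0,0,0.24,0, 0,0.2,0,0,0.36,0, 0,0.2,0,0,0.44,0, 0,0.2,0,0,0.44,0]' -1 40
python3 - <<'E'
from h import *
for n in("side",): cv2.imwrite(f"pics/{n}3.png",ctrl.capture(n)[:,:,::-1])
crop("pics/side3.png","pics/c9.png",330,250,100,80,7)
E
python3 plan.py 506 -168 155 53.4
```

```text
time_s: 5.93
eef_pos: [506.2, -167.6, 154.9]
ee_rot: [-0.671, 0.671, -0.222, 0.222]
force: [-0.5, -0.5, -0.2]
grip_width: 0.997
pos [ 506.2 -167.7  154.9] jaw 53.6 tilt 0.0 j [-0.54  0.4   1.58 -0.    1.16 -1.48] t 5.9833 F [-0.2  0.2  0.1] grip 0.999
shift cm [ 0.   -0.01 -0.04] rotvec [ 0.     0.004 -0.   ]
```

View pics/c9.png

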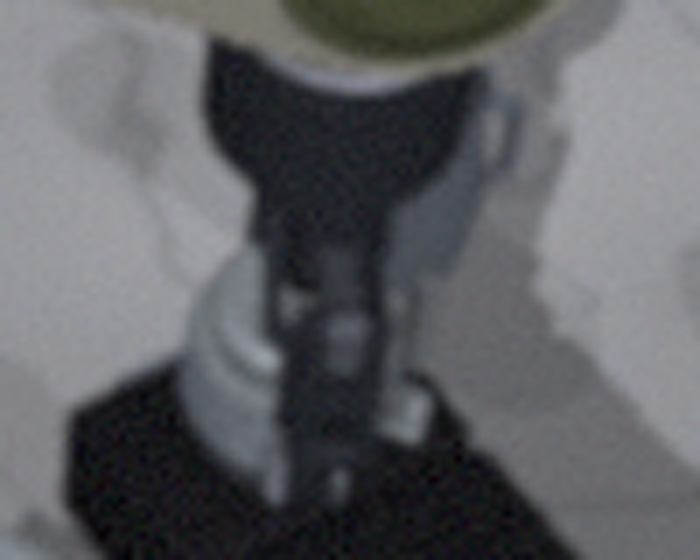

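Run:
```python
from h import *
s=Cam("side")
for z in(173,178):
    p=s.atz((330+409/7,250+408/7),z);d=p-np.array([506.3,-168,0]);print(p,np.hypot(*d[:2]),np.degrees(np.arctan2(d[1],d[0])))
for a in(-60,-66.6,-72,-80):
    q=np.array([506.3+44*np.cos(np.radians(a)),-168+44*np.sin(np.radians(a)),173]);print(a,(s.proj(q)[0]-[330,250])*7)
```

```text
[ 523.00799752 -203.00192594  173.        ] 38.785203375778245 -64.48275275524176
[ 519.88600886 -205.46769061  178.        ] 39.854830026080535 -70.06905231878031
-60 [428.85093852 406.32022205]
-66.6 [422.96317961 418.2952981 ]
-72 [416.79290351 427.56636518]
-80 [405.52594485 440.22734078]
```

```bash
python3 -m inch '[0,-0.1,0,0,0,0, 0,-0.2,0,0,0,0, 0,-0.3,0,0,0,0, 0,-0.3,0,0,0,0, 0,-0.3,0,0,0,0, 0,-0.3,0,0,0,0, 0,-0.3,0,0,0,0]' 1 40; python3 -m inch '[0,0,0,0,-0.125,0, 0,0,0,0,-0.25,0, 0,0,0,0,-0.375,0, 0,0,0,0,-0.5,0, 0,0,0,0,-0.625,0, 0,0,0,0,-0.75,0, 0,0,0,0,-0.875,0, 0,0,0,0,-1.0,0]' 1 40; python3 -m inch '[0,0,0,0,-0.047,0, 0,0,0,0,-0.047,0, 0,0,0,0,-0.047,0]' 1 40; python3 plan.py 506 -168 155 113.4;python3 -m inch '[0,0,0,0,0,0, 0,0,0,0,0,0, 0,0,0,0,0,0, 0,0,0,0,0,0, 0,0,0,0,0,0, 0,0,0,0,0,0]' -1 40
```

```text
time_s: 6.57
eef_pos: [506.1, -167.6, 157.4]
ee_rot: [0.672, -0.672, 0.221, -0.221]
force: [3.0, -2.0, -9.9]
grip_width: 0.735
time_s: 7.23
eef_pos: [506.1, -167.8, 157.5]
ee_rot: [0.695, -0.695, -0.13, 0.13]
force: [3.0, -2.4, -10.1]
grip_width: 0.736
time_s: 7.48
eef_pos: [506.1, -167.8, 157.5]
ee_rot: [0.692, -0.692, -0.143, 0.144]
force: [4.6, -3.2, -11.4]
grip_width: 0.736
pos [ 506.1 -167.8  157.5] jaw 113.4 tilt 0.02 j [-0.54  0.4   1.58 -0.    1.17 -2.52] t 7.4833 F [  4.6  -3.2 -11.4] grip 0.736
shift cm [-0.02  0.25 -0.02] rotvec [-0.  0. -0.]
time_s: 7.98
eef_pos: [506.2, -167.6, 158.2]
ee_rot: [-0.692, 0.692, 0.144, -0.144]
force: [0.2, 0.2, -0.5]
grip_width: 0.999
```

```bash
python3 -m inch '[0,-4,0,0,0,0, 0,-8,0,0,0,0, 0,-12,0,0,0,0, 0,-12,0,0,0,0]' -1 40
python3 - <<'E'
from h import *
for n in("side",): cv2.imwrite(f"pics/{n}4.png",ctrl.capture(n)[:,:,::-1])
crop("pics/side4.png","pics/c10.png",330,250,100,80,7)
E
python3 plan.py 512 -20 270 0
```

```text
time_s: 8.32
eef_pos: [508.1, -168.6, 285.9]
ee_rot: [-0.689, 0.695, 0.147, -0.141]
force: [0.8, -0.7, 1.2]
grip_width: 0.996
pos [ 507.3 -168.2  281.9] jaw 113.5 tilt 0.46 j [-0.54  0.3   1.39  0.    1.45 -2.52] t 8.3667 F [-0.2 -0.3 -1. ] grip 1.001
shift cm [ 6.34  1.13 13.41] rotvec [-0.     1.981  0.009]
```

View pics/c10.png

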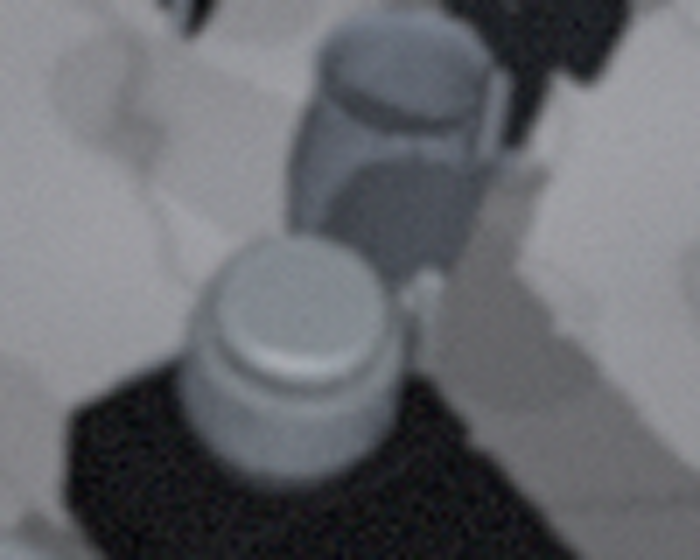

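```bash
python3 plan.py 512 331 220 0
```

```text
pos [ 507.3 -168.2  281.9] jaw 113.5 tilt 0.46 j [-0.54  0.3   1.39  0.    1.45 -2.52] t 8.3667 F [-0.2 -0.3 -1. ] grip 1.001
shift cm [20.31  5.99 45.63] rotvec [-0.     1.981  0.009]
```

```bash
python3 -m inch '[20.3,6,45.6,0,1.98,0, 20.3,6,45.6,0,1.98,0, 20.3,6,45.6,0,1.98,0, 20.3,6,45.6,0,1.98,0, 20.3,6,45.6,0,1.98,0, 20.3,6,45.6,0,1.98,0, 20.3,6,45.6,0,1.98,0, 20.3,6,45.6,0,1.98,0]' -1 40; python3 plan.py 512 331 180 0
```

```text
time_s: 9.03
eef_pos: [508.9, 131.8, 241.0]
ee_rot: [-0.685, 0.686, -0.174, 0.173]
force: [0.7, -0.5, 0.2]
grip_width: 0.999
pos [508.9 131.8 241. ] jaw 61.6 tilt 0.08 j [ 0.03  0.31  1.48  0.    1.36 -1.05] t 9.0333 F [ 0.7 -0.5  0.2] grip 0.999
shift cm [-9.18  6.1  17.68] rotvec [ 1.000e-03  1.076e+00 -1.000e-03]
```

```bash
python3 -m inch '[-9.2,6.1,17.7,0,1.076,0, -9.2,6.1,17.7,0,1.076,0, -9.2,6.1,17.7,0,1.076,0, -9.2,6.1,17.7,0,1.076,0, -9.2,6.1,17.7,0,1.076,0, -9.2,6.1,17.7,0,1.076,0, -9.2,6.1,17.7,0,1.076,0, -9.2,6.1,17.7,0,1.076,0]' -1 40
python3 - <<'E'
from h import *
for n in("top","side"): cv2.imwrite(f"pics/{n}5.png",ctrl.capture(n)[:,:,::-1])
crop("pics/side5.png","pics/a.png",330,250,100,80,4)
crop("pics/top5.png","pics/b.png",380,195,100,80,4)
a=cv2.imread("pics/a.png");b=cv2.imread("pics/b.png");cv2.imwrite("pics/c11.png",np.hstack([a,b]))
E
python3 plan.py 512 331 180 0
```

```text
time_s: 9.7
eef_pos: [510.6, 330.4, 179.2]
ee_rot: [-0.528, 0.529, -0.47, 0.469]
force: [-0.2, 0.3, 0.2]
grip_width: 1.0
pos [511.1 329.6 179.9] jaw 6.9 tilt 0.11 j [ 0.38  0.54  1.3  -0.    1.3   0.26] t 9.8 F [ 0.2  0.1 -0. ] grip 0.996
shift cm [-0.13 -0.01  0.11] rotvec [0.002 0.121 0.001]
```

View pics/c11.png

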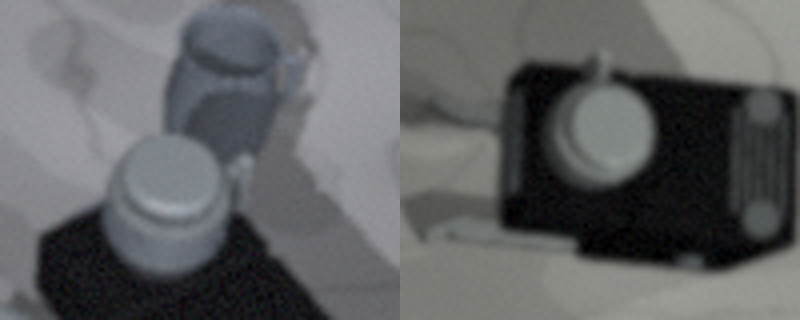

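View pics/side5.png

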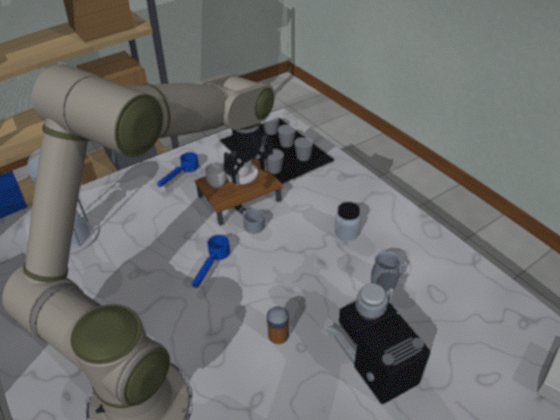

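Run:
```python
from ov import *
t=Cam("top")
L=wire((505.5,-166),-.116,(506.2,-168),0)[8:]
draw("pics/top5.png","pics/c12.png",t,L,410,195,50,50,9)
draw("pics/top5.png","pics/c12b.png",t,[],410,195,50,50,9)
cv2.imwrite("pics/c12.png",np.hstack([cv2.imread("pics/c12.png")[:,:400],cv2.imread("pics/c12b.png")[:,:400]]))
crop("pics/top5.png","pics/c13.png",190,190,110,80,7)
```

```text
(no output)
```

View pics/c12.png

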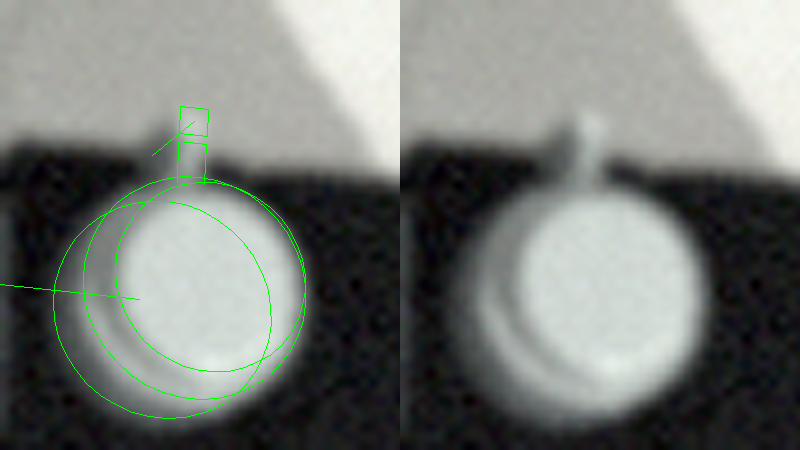

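View pics/c13.png

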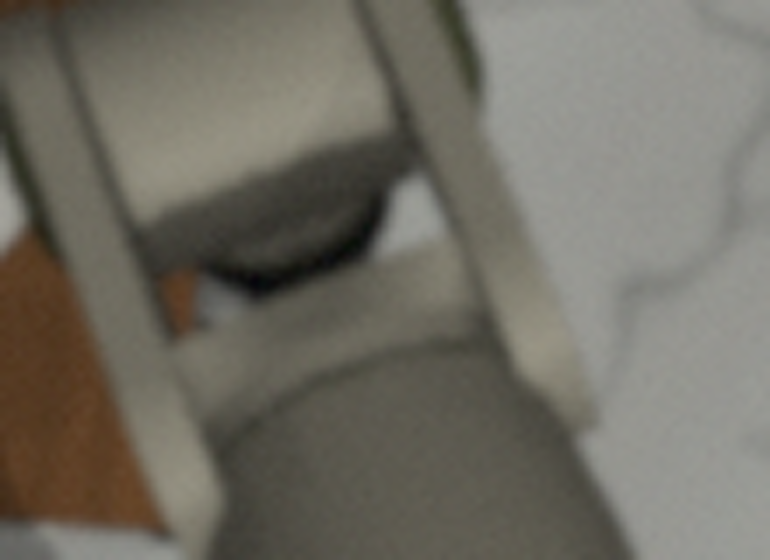

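```bash
python3 -m inch '[-0.1,4,0.1,0,0.12,0, -0.1,8,0.1,0,0.12,0, -0.1,12,0.1,0,0.12,0, -0.1,15,0.1,0,0.12,0, -0.1,17,0.1,0,0.12,0, -0.1,17,0.1,0,0.12,0, -0.1,17,0.1,0,0.12,0]' -1 40; python3 plan.py 512 331 8 0
python3 - <<'E'
from h import *
cv2.imwrite("pics/side6.png",ctrl.capture("side")[:,:,::-1])
crop("pics/side6.png","pics/c14.png",200,160,110,90,7)
E
```

```text
time_s: 10.38
eef_pos: [512.2, 330.3, 10.8]
ee_rot: [-0.501, 0.502, -0.499, 0.499]
force: [0.4, 0.8, 0.2]
grip_width: 0.996
pos [512.2 330.3  10.8] jaw 0.3 tilt 0.1 j [ 0.38  0.74  1.44 -0.    0.96  0.38] t 10.3833 F [0.4 0.8 0.2] grip 0.996
shift cm [-0.07  0.28 -0.02] rotvec [0.002 0.005 0.001]
```

View pics/c14.png

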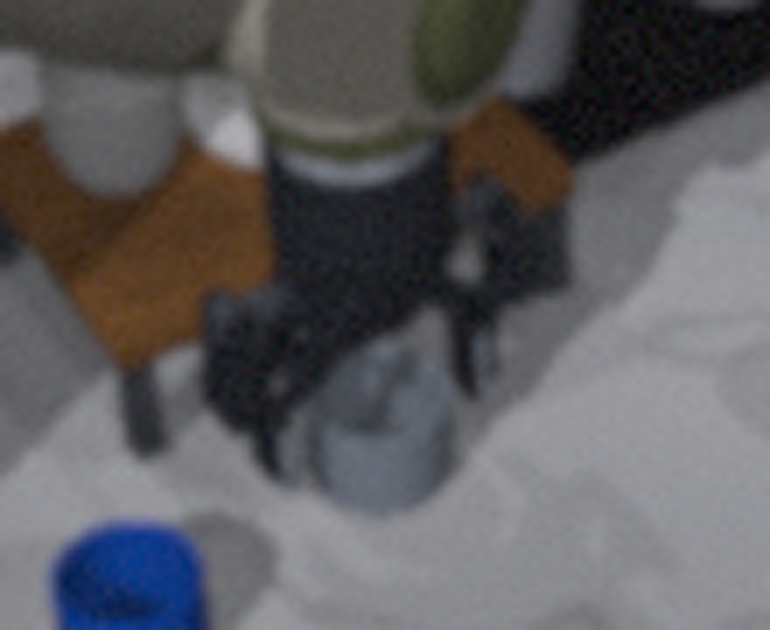

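```bash
python3 -m inch '[0,0,0,0,0,0, 0,0,0,0,0,0, 0,0,0,0,0,0, 0,0,0,0,0,0, 0,0,0,0,0,0, 0,0,0,0,0,0, 0,0,0,0,0,0, 0,0,0,0,0,0]' 1 40; python3 plan.py 512 130 10
```

```text
time_s: 11.1
eef_pos: [513.6, 331.0, 13.3]
ee_rot: [0.502, -0.5, 0.499, -0.5]
force: [-0.2, -0.9, 7.3]
grip_width: 0.703
pos [513.6 331.   13.3] jaw 0.2 tilt 0.2 j [ 0.38  0.73  1.44 -0.    0.96  0.38] t 11.1 F [-0.2 -0.9  7.3] grip 0.703
shift cm [20.1   0.3  -0.22] rotvec [-0.003  0.    -0.001]
```

```bash
python3 -m inch '[2,-0.2,0,0,0,0, 5,-0.2,0.1,0,0,0, 8,-0.2,0.3,0,0,0, 11,-0.2,0.5,0,0,0, 14,-0.2,0.7,0,0.02,0, 17,-0.2,1,0,0.04,0, 20,-0.2,1.2,0,0.06,0, 22.5,-0.2,1.4,0,0.08,0]' 1 40; python3 -m inch '[2,0,0.2,0,0.02,0, 4,0,0.3,0,0.03,0, 5.5,0,0.3,0,0.03,0, 5.5,0,0.3,0,0.03,0, 5.5,0,0.3,0,0.03,0]' 1 40; python3 plan.py 531 50 10 -6.6
```

```text
time_s: 11.77
eef_pos: [527.0, 103.8, 13.7]
ee_rot: [-0.48, 0.48, -0.519, 0.519]
force: [0.6, -0.7, -3.4]
grip_width: 0.701
time_s: 12.18
eef_pos: [525.7, 50.2, 13.5]
ee_rot: [-0.472, 0.472, -0.526, 0.527]
force: [-0.2, -0.4, -4.0]
grip_width: 0.704
pos [525.7  50.2  13.5] jaw -6.2 tilt 0.02 j [-0.13  0.6   1.71  0.    0.83 -0.02] t 12.1833 F [-0.2 -0.4 -4. ] grip 0.704
shift cm [-0.03  0.35  0.53] rotvec [-0.     0.006 -0.   ]
```

```bash
python3 -m inch '[0,0,0,0,0,0, 0,0,0,0,0,0, 0,0,0,0,0,0, 0,0,0,0,0,0, 0,0,0,0,0,0, 0,0,0,0,0,0]' -1 40; python3 -m inch '[0,-4,0,0,0,0, 0,-8,0,0,0,0, 0,-12,0,0,0,0, -4,-14,0,0,0,0, -8,-15,0,0,0,0, -11,-15,0,0,0,0, -11,-15,0,0,0,0]' -1;python3 - <<'E'
from h import *
for n in("top","side"):
    cv2.imwrite(f"pics/{n}7.png",ctrl.capture(n)[:,:,::-1])
    for k in("filter","handle"): print(n,k,[(d["uv"],d["score"]) for d in ctrl.search_frame(k,n)])
E
```

```text
time_s: 12.68
eef_pos: [525.7, 50.8, 13.2]
ee_rot: [-0.472, 0.472, -0.526, 0.526]
force: [0.5, 0.1, -0.5]
grip_width: 0.999
time_s: 13.27
eef_pos: [537.6, 164.8, 164.1]
ee_rot: [-0.474, 0.473, -0.525, 0.525]
force: [0.1, 0.4, -0.0]
grip_width: 1.002
top filter [([109.8, 246.1], 0.91), ([256.6, 290.2], 0.68), ([346.7, 231.9], 0.64)]
top handle [([107.8, 250.9], 0.84), ([254.0, 292.9], 0.74), ([345.0, 228.2], 0.49)]
side filter [([212.1, 254.6], 0.89), ([307.0, 273.4], 0.74), ([182.1, 168.7], 0.67)]
side handle [([312.5, 273.6], 0.89), ([211.0, 255.6], 0.82), ([184.6, 168.3], 0.63)]
```

View pics/top7.png

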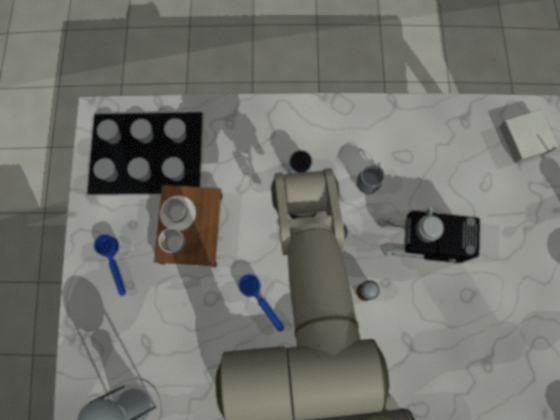

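View pics/side7.png

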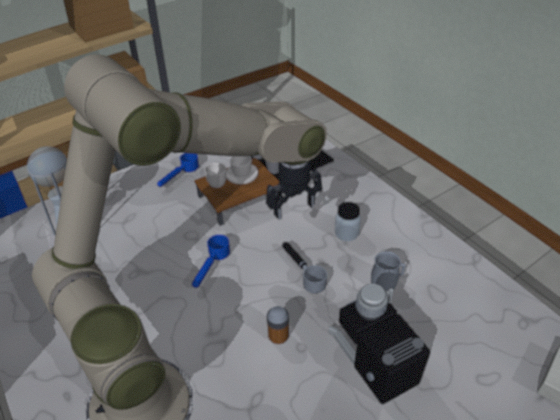

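```bash
cat > pf.py <<'E'
from ov import *
def pfw(x,y,yaw):
    c,s=np.cos(yaw),np.sin(yaw);W=lambda a,b,z:[x+c*a-s*b,y+s*a+c*b,z]
    q=np.linspace(0,2*np.pi,40)
    return [[W(31*np.cos(i),31*np.sin(i),44) for i in q],[W(31*np.cos(i),31*np.sin(i),0) for i in q],
      [W(-11,45,26),W(-11,154,26),W(11,154,26),W(11,45,26),W(-11,45,26)],[W(0,31,26),W(0,154,26)]]
E
python3 - <<'E'
from pf import *
s=Cam("side")
L=pfw(526,50,-.11)
draw("pics/side7.png","pics/c15.png",s,L,270,230,70,70,8)
crop("pics/side7.png","pics/c16.png",270,230,70,70,8)
E
```

```text
(no output)
```

View pics/c15.png

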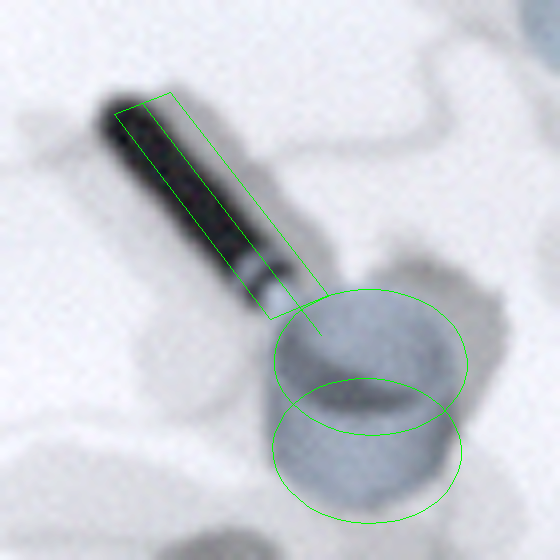

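Run:
```python
from pf import *
from scipy.optimize import least_squares
s=Cam("side")
u=lambda x,y:np.array([270+x/8-.5,230+y/8-.5])
obs=[(u(363,353),(0,0,44)),(u(360,440),(0,0,0)),(u(104,112),None)]
def W(p,a,b,z):
    x,y,w=p;c,sn=np.cos(w),np.sin(w);return [x+c*a-sn*b,y+sn*a+c*b,z]
def res(p):
    o=list(s.proj(W(p,0,0,44))[0]-u(363,353))+list(s.proj(W(p,0,0,0))[0]-u(360,440))
    o+=list(s.proj(W(p,0,152,26))[0]-u(122,112))
    o+=list(s.proj(W(p,0,55,26))[0]-u(250,268))
    return o
r=least_squares(res,[526,50,-.1]);print(r.x,r.fun.round(1))
draw("pics/side7.png","pics/c17.png",s,pfw(*r.x),270,230,70,70,8)
```

```text
[ 5.25808947e+02  5.62422669e+01 -5.86538411e-02] [-0.6 -0.4 -0.6 -0.2 -0.9 -0.9  2.   1.5]
```

View pics/c17.png

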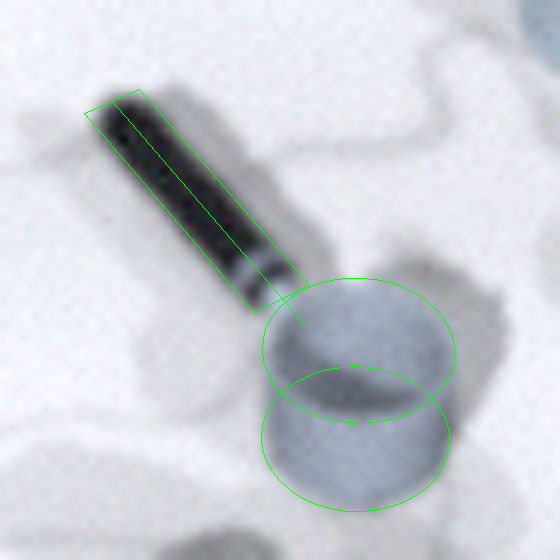

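```bash
python3 plan.py 532.5 163 9 -5
```

```text
pos [537.5 158.9 162.9] jaw -6.3 tilt 0.03 j [ 0.08  0.45  1.49 -0.    1.21  0.19] t 13.5667 F [-0.1  0.3  0.4] grip 1.001
shift cm [-0.36 15.39 -0.53] rotvec [ 0.001 -0.022  0.   ]
```

```bash
python3 -m inch '[-0.3,4,-0.5,0,-0.02,0, -0.3,8,-0.5,0,-0.02,0, -0.3,12,-0.5,0,-0.02,0, -0.3,14.5,-0.5,0,-0.02,0, -0.3,15.4,-0.5,0,-0.02,0, -0.3,15.4,-0.5,0,-0.02,0]' -1;python3 -m inch '[0,0,0,0,0,0, 0,0,0,0,0,0, 0,0,0,0,0,0, 0,0,0,0,0,0, 0,0,0,0,0,0, 0,0,0,0,0,0, 0,0,0,0,0,0, 0,0,0,0,0,0]' 1 30;python3 plan.py 532.5 163 9 -6.6
python3 - <<'E'
from h import *
n="side"
cv2.imwrite(f"pics/{n}8.png",ctrl.capture(n)[:,:,::-1])
crop("pics/side8.png","pics/c18.png",255,190,110,110,6)
E
```

```text
time_s: 14.07
eef_pos: [532.0, 162.6, 7.6]
ee_rot: [0.476, -0.478, 0.523, -0.521]
force: [-0.6, -0.2, -0.5]
grip_width: 0.996
time_s: 14.73
eef_pos: [533.3, 163.6, 9.6]
ee_rot: [-0.478, 0.477, -0.521, 0.522]
force: [1.8, 1.5, 2.9]
grip_width: 0.243
pos [533.3 163.6   9.6] jaw -5.0 tilt 0.08 j [0.09 0.65 1.62 0.   0.87 0.18] t 14.7333 F [1.8 1.5 2.9] grip 0.243
shift cm [ 0.07  0.06 -0.08] rotvec [-0.001  0.027 -0.   ]
```

View pics/c18.png

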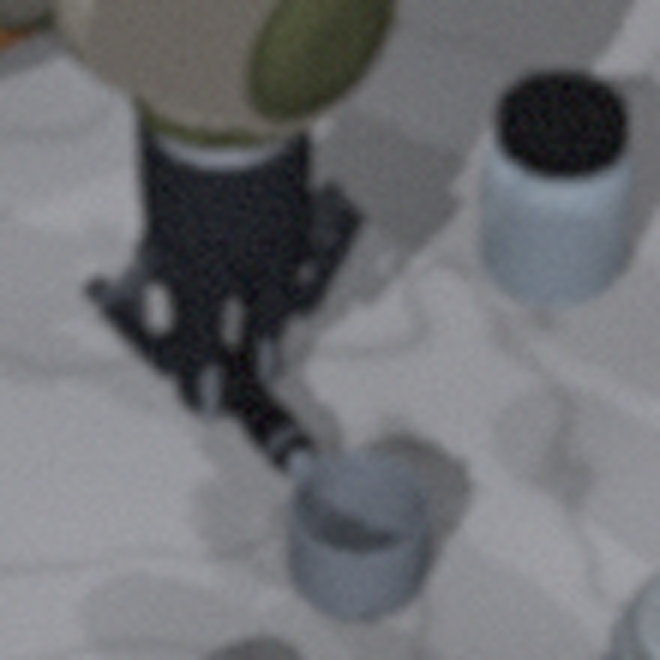

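```bash
python3 plan.py 531 52.5 9.6 -6.6
```

```text
pos [533.3 163.6   9.5] jaw -5.0 tilt 0.07 j [0.09 0.65 1.62 0.   0.87 0.18] t 14.7833 F [2.6 2.5 1.6] grip 0.245
shift cm [ 1.109e+01 -1.000e-02  7.400e-01] rotvec [-0.001  0.028 -0.   ]
```

```bash
python3 -m inch '[1,-0.1,0.1,0,0,0, 3,-0.1,0.2,0,0.01,0, 5.5,-0.1,0.4,0,0.02,0, 8,-0.1,0.6,0,0.028,0, 10,-0.1,0.75,0,0.028,0, 11,-0.1,0.8,0,0.028,0, 11,-0.1,0.8,0,0.028,0]' 1 30;python3 plan.py 531 52.5 9.6 -6.6
python3 - <<'E'
from pf import *
for n in("top","side"):
    cv2.imwrite(f"pics/{n}9.png",ctrl.capture(n)[:,:,::-1])
    L=wire((505.5,-166),-.116,(505.5,-168.5),0)+pfw(517,-58,-.115)
    draw(f"pics/{n}9.png",f"pics/d_{n}.png",Cam(n),L,*((340,190,120,85,6) if n=="top" else (270,200,140,140,5)))
E
```

```text
time_s: 15.37
eef_pos: [531.0, 51.3, 10.1]
ee_rot: [0.469, -0.47, 0.529, -0.529]
force: [-0.8, -2.6, -0.4]
grip_width: 0.246
pos [531.   51.3  10.1] jaw -6.8 tilt 0.04 j [-0.12  0.61  1.69 -0.    0.84 -0.  ] t 15.3667 F [-0.8 -2.6 -0.4] grip 0.246
shift cm [-0.11  0.05 -0.02] rotvec [ 0.001 -0.003  0.001]
```

View pics/d_top.png

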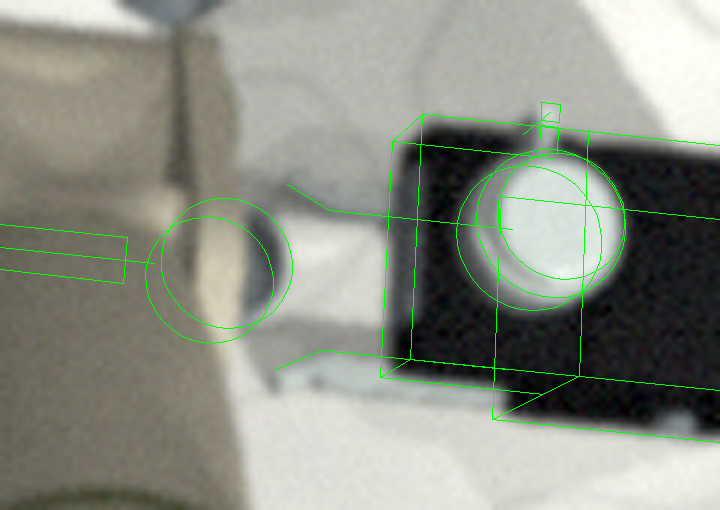

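View pics/d_side.png

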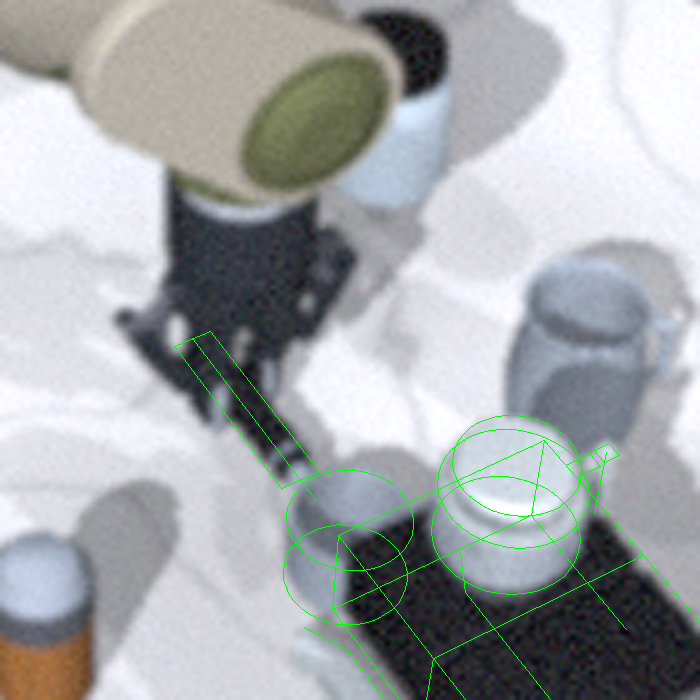

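```bash
python3 -m inch '[1,0,0,0,0,0, 2.2,0,0,0,0,0, 3.4,0,0,0,0,0, 4.6,0,0,0,0,0, 5.8,0,0,0,0,0, 7,0,0,0,0,0, 8,0,0,0,0,0]' 1 30;python3 plan.py 518.5 -56 10
python3 - <<'E'
from pf import *
n="top"
cv2.imwrite(f"pics/{n}10.png",ctrl.capture(n)[:,:,::-1])
draw(f"pics/{n}10.png",f"pics/d_{n}2.png",Cam(n),[],*((340,190,120,85,6)))
E
```

```text
time_s: 16.05
eef_pos: [521.7, -27.8, 10.1]
ee_rot: [0.47, -0.47, 0.528, -0.528]
force: [-0.1, 1.7, -0.4]
grip_width: 0.245
pos [521.7 -27.8  10.1] jaw -6.7 tilt 0.01 j [-0.28  0.59  1.73 -0.    0.82 -0.16] t 16.05 F [-0.1  1.7 -0.4] grip 0.245
shift cm [2.84 0.01 0.01] rotvec [0. 0. 0.]
```

View pics/d_top2.png

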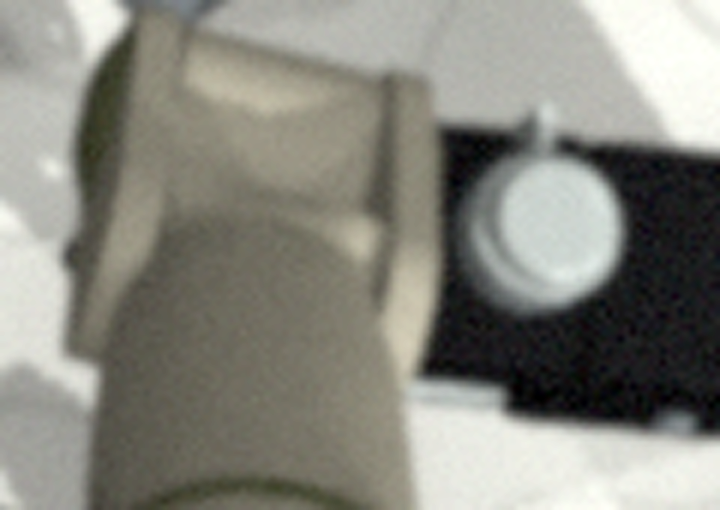

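```bash
python3 -m inch '[0.5,0,0,0,0,0, 1,0,0,0,0,0, 1.5,0,0,0,0,0, 2,0,0,0,0,0, 2.4,0,0,0,0,0, 2.4,0,0,0,0,0]' 1 30;python3 -m inch '[0.1,0,0,0,0,0, 0.2,0,0,0,0,0, 0.3,0,0,0,0,0, 0.3,0,0,0,0,0]' 1 30;python3 plan.py 518.5 -56 10
python3 - <<'E'
from pf import *
n="side"
cv2.imwrite(f"pics/{n}10.png",ctrl.capture(n)[:,:,::-1])
draw(f"pics/{n}10.png",f"pics/d_{n}2.png",Cam(n),[],290,220,130,120,6)
E
```

```text
time_s: 16.6
eef_pos: [519.1, -50.9, 10.1]
ee_rot: [-0.47, 0.47, -0.528, 0.528]
force: [-0.2, -1.4, -0.5]
grip_width: 0.245
time_s: 16.93
eef_pos: [518.8, -53.1, 10.1]
ee_rot: [0.47, -0.47, 0.528, -0.528]
force: [0.0, 0.3, -1.1]
grip_width: 0.25
pos [518.8 -53.1  10.1] jaw -6.6 tilt 0.01 j [-0.33  0.59  1.73 -0.    0.82 -0.21] t 16.9333 F [ 0.   0.3 -1.1] grip 0.25
shift cm [0.29 0.01 0.  ] rotvec [0. 0. 0.]
```

View pics/d_side2.png

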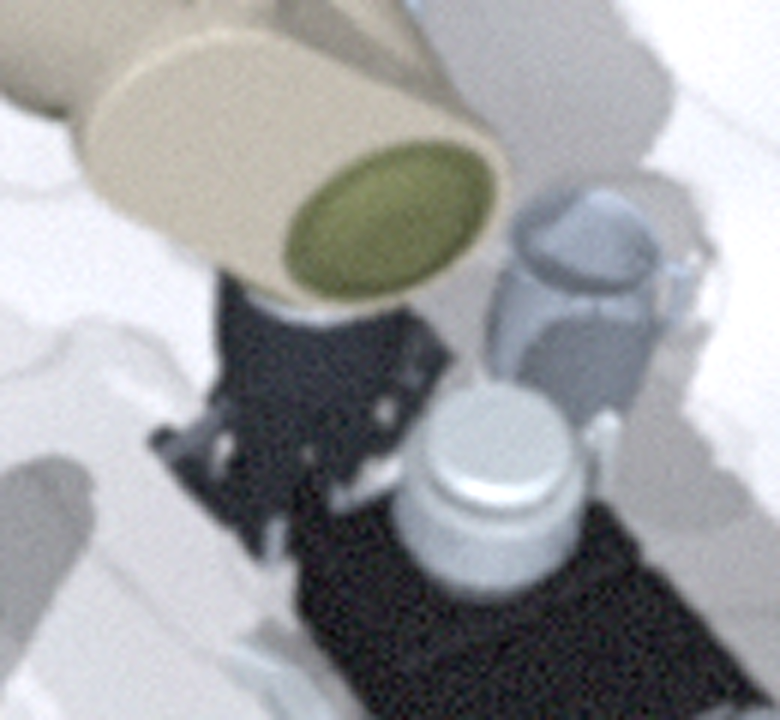

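```bash
for i in 1; do python3 -m inch '[0.1,0,0,0,0,0, 0.2,0,0,0,0,0, 0.2,0,0,0,0,0]' 1 30; done;python3 -m inch '[0.1,0,0,0,0,0, 0.2,0,0,0,0,0, 0.2,0,0,0,0,0]' 1 30;python3 -m inch '[0.1,0,0,0,0,0, 0.2,0,0,0,0,0, 0.2,0,0,0,0,0]' 1 30
```

```text
time_s: 17.23
eef_pos: [518.6, -55.2, 10.2]
ee_rot: [-0.47, 0.47, -0.528, 0.528]
force: [0.3, 0.2, -0.8]
grip_width: 0.244
time_s: 17.48
eef_pos: [518.4, -57.3, 10.2]
ee_rot: [-0.47, 0.47, -0.528, 0.528]
force: [0.4, -0.3, -0.5]
grip_width: 0.246
time_s: 17.73
eef_pos: [518.1, -59.1, 10.1]
ee_rot: [0.47, -0.47, 0.528, -0.528]
force: [0.6, 2.4, 0.1]
grip_width: 0.248
```

Force just began to rise (2.4 N); continuing in small steps.

```bash
python3 -m inch '[0.1,0,0,0,0,0, 0.2,0,0,0,0,0, 0.2,0,0,0,0,0]' 1 30;python3 -m inch '[0.1,0,0,0,0,0, 0.2,0,0,0,0,0, 0.2,0,0,0,0,0]' 1 30
```

```text
time_s: 17.98
eef_pos: [517.7, -59.2, 10.0]
ee_rot: [0.471, -0.47, 0.529, -0.527]
force: [2.1, 13.6, 0.7]
grip_width: 0.243
time_s: 18.23
eef_pos: [517.5, -59.4, 10.0]
ee_rot: [0.471, -0.469, 0.53, -0.527]
force: [3.5, 25.9, 2.7]
grip_width: 0.249
```

```bash
python3 -m inch '[-0.2,0,0,0,0,0, -0.3,0,0,0,0,0, -0.3,0,0,0,0,0]' 1 30;python3 plan.py 518 -59 10 -6.6; python3 -m inch '[0,0,0,0,0,0, 0,0,0,0,0,0, 0,0,0,0,0,0, 0,0,0,0,0,0, 0,0,0,0,0,0, 0,0,0,0,0,0]' -1 30; python3 -m inch '[0,-3,0,0,0,0, 0,-6,0,0,0,0, 0,-9,0,0,0,0, -3,-12,0,0,0,0, -7,-15,0,0,0,0, -11,-17,0,0,0,0, -15,-19,0,0,0,0, -19,-20,0,0,0,0]' -1;  python3 -m inch '[-4,0,-3,0,0,0, -8,0,-6,0,0,0, -12,0,-6,0,0,0, -16,0,-6,0,0,0, -16,0,-6,0,0,0]' -1
python3 - <<'E'
from pf import *
for n in("top","side"):
    cv2.imwrite(f"pics/{n}11.png",ctrl.capture(n)[:,:,::-1])
    L=wire((505.5,-166),-.116,(505.5,-168.5),0)+pfw(505.5,-166,-.116)
    for k,l in((3,L),(4,[])): draw(f"pics/{n}11.png",f"pics/d_{n}{k}.png",Cam(n),l,*((340,190,120,85,6) if n=="top" else (300,210,130,140,5)))
E
```

```text
time_s: 18.48
eef_pos: [517.9, -59.1, 10.1]
ee_rot: [0.47, -0.47, 0.528, -0.528]
force: [2.1, 8.5, 0.5]
grip_width: 0.246
pos [517.9 -59.1  10.1] jaw -6.6 tilt 0.06 j [-0.34  0.59  1.73  0.    0.82 -0.22] t 18.4833 F [2.1 8.5 0.5] grip 0.246
shift cm [-0.01  0.01  0.  ] rotvec [ 0.    -0.    -0.001]
time_s: 18.98
eef_pos: [518.0, -60.2, 10.2]
ee_rot: [-0.47, 0.47, -0.528, 0.528]
force: [-0.5, 0.4, 1.1]
grip_width: 0.998
time_s: 19.65
eef_pos: [538.7, 116.5, 208.1]
ee_rot: [-0.471, 0.469, -0.528, 0.529]
force: [1.4, 0.3, -0.1]
grip_width: 0.998
time_s: 20.07
eef_pos: [496.3, 285.6, 205.9]
ee_rot: [0.472, -0.471, 0.527, -0.527]
force: [0.7, 0.9, 0.7]
grip_width: 1.002
```

View pics/d_top3.png

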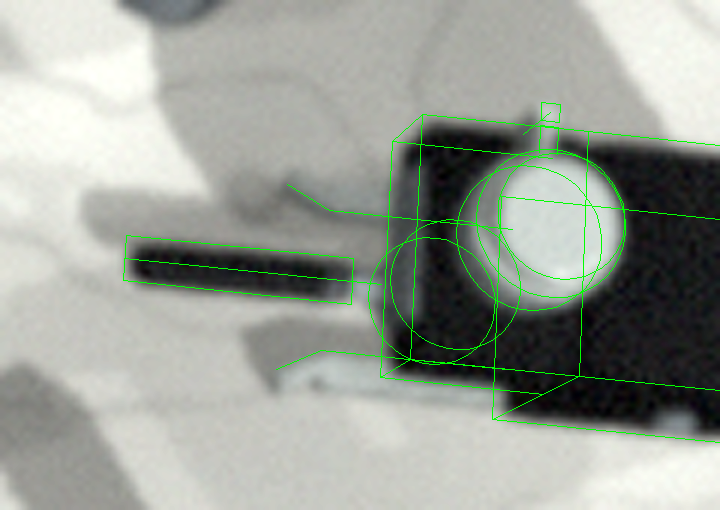

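View pics/d_side3.png

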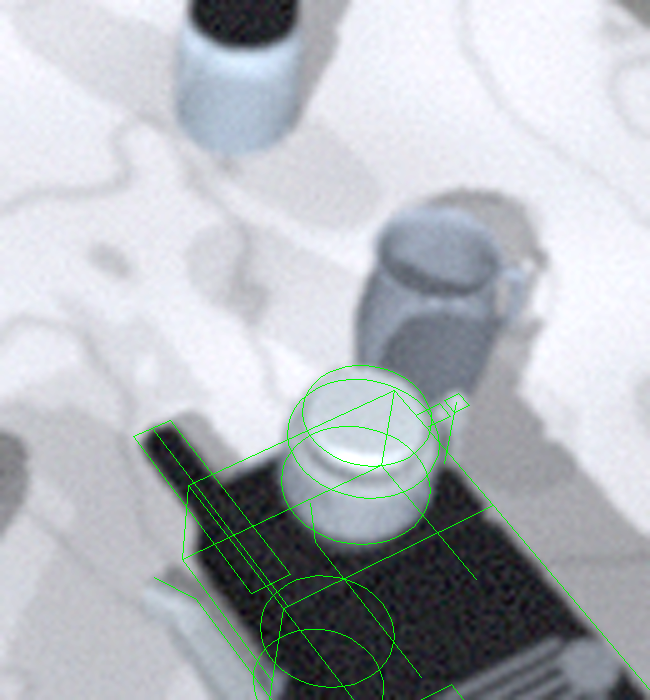

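View pics/side11.png

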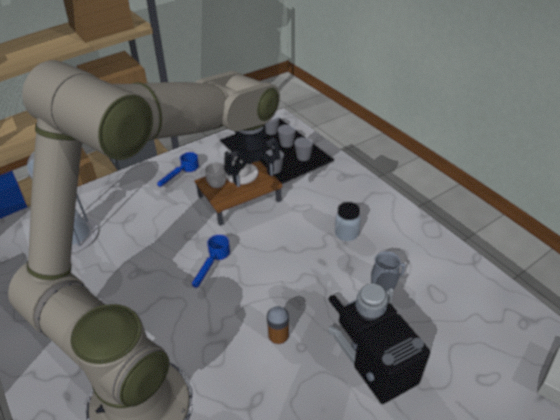

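```bash
python3 -m inch '[0,0,0,0,0,0, 0,0,0,0,0,0]' -1
python3 - <<'E'
from h import *
for n in("top","side"):
    ctrl.capture(n)
    for k in("pitcher_mid","jar_mid","mill_mid"): print(n,k,[(d["uv"],d["score"]) for d in ctrl.search_frame(k,n)][:1])
print(ctrl.finish_job())
E
```

```text
time_s: 20.33
eef_pos: [497.5, 279.6, 205.7]
ee_rot: [-0.47, 0.47, -0.528, 0.528]
force: [0.2, -0.8, -0.8]
grip_width: 1.003
top pitcher_mid [([367.1, 176.8], 0.62)]
top jar_mid [([298.8, 163.5], 0.77)]
top mill_mid [([369.1, 290.0], 0.63)]
side pitcher_mid [([388.4, 269.2], 0.81)]
side jar_mid []
side mill_mid [([276.0, 326.9], 0.78)]
the job is handed in; nothing more can be done
None
```

I finished both parts and handed the job in at about 20.7 s of the 72 s; the system gave no verdict.

**Collar:** I turned it 120° counter-clockwise in two 60° strokes and let go with no force left on the fingers. The tab lines up with the post in the top picture.

**Portafilter:** I gripped the steel one by its basket and slid it out from under the shelf. I then gripped it by the handle and pushed it between the rails until it stopped hard, with the force rising from about 0 to 26 N over 4 mm of commanded travel. I backed off, released it and moved the arm clear.

**Last checks:**
- **Position:** In both cameras the handle matches the model drawn at my estimated seat pose, pointing straight out. The basket itself is hidden under the grinder's head, so I judged its position from the handle and the hard stop.
- **Bystanders:** The networks found the pitcher, jar and mill within about 4 pixels (roughly 10 mm) of where they started. The jar was missed in the last side-camera search, but it stood unmoved in the last side picture and was found in the top view.
- **Grinder outline:** It looked about 8–10 mm smaller in the pictures than its stated size, which I put down to blur. My seat estimate is therefore only good to a few millimetres.

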